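# Peel the clinging top tray off the stack and hold it out

### The arm

A 7-joint arm with a two-finger parallel gripper is mounted at the origin on the work surface. World frame = base frame: x ahead of the robot, y to its left, z up, the work surface at z = 0. Lengths are in m, angles in rad, forces in N, time in s.
With the tool pointing down it reaches from about 0.35 to 0.9 m from the base axis. Payload 7.2 kg.
Tool frame: the origin (TCP) lies midway between the tips of the shut fingers; the grasp point (between the pads) lies 19 mm behind it; z points along the fingers, y is the line along which they close (so a half turn about z gives the same grasp; the last joint's range is limited). The gripper opens to 85 mm and grips with 20 to 120 N. Pads are 22 mm wide; open, the fingers measure 114 mm over their backs; the gripper's body (76 mm by 85 mm) begins 54 mm behind the grasp point. The pads swing forward as they close: fully open they stand 13 mm farther back than shut.
Start: joints at [-1.375, 0.411, -0.013, 1.596, 0.006, 1.134, -0.082], TCP at [0.163, 0.603, 0.231] pointing down, gripper open.
Joint ranges: [-2.95, 2.95], [-0.29, 1.99], [-1.47, 1.44], [0.14, 2.54], [-1.03, 4.17], [0.13, 1.85], [-2.86, 2.86]. Speed limits (rad/s): [2.39, 2.39, 3.01, 3.01, 3.14, 3.14, 3.14].

### API

Orientations are given as [roll, pitch, yaw] about the fixed x, y, z axes, in that order (R = Rz(yaw) Ry(pitch) Rx(roll)).
In Python, from bench import env gives the robot as it stands.
- The arm moves only by the tool servo_tool, never from a script. Its argument "plan" is a list of rows, each a list of 3 entries, a list of its own where there are three numbers: the shift along the tool's x, y, z as a fraction of full scale, then the turn, a rotation vector about the tool's x, y, z as a fraction of full scale, then the finger opening in mm, from 0 to 85.4. A call has 1 to 12 rows; each row shifts and turns the commanded pose from where the row before left it, along the tool's axes as they then stand; what a row does not reach is not made up. Full scale, the value 1, is 20 mm for a shift and 90 degrees for a turn. A row lasts 1/12 s, in which the tool goes at most 41.7 mm and 7.16 degrees, less where a joint would pass 70% of its speed; a pose out of reach is approached as far as the arm can. A call with a number of a shift or a turn outside -1 to 1 is refused whole. A call with a gripper value outside its range is refused whole. The fingers move at their own pace and stop on an object; "squeeze" is the grip in N (left out, the last holds). Time passes only in rows, so rows that do not move let the fingers close. It gives the time, the measured TCP pose, the force, the opening and the grip force at its end, in the units of the state.
- env.read_state(): the state, without advancing time (a new reading comes with each control period).
- env.capture(name): name is "scene" or "top" or "wrist"; returns a dict with "pixels" (400x640x3 uint8, blue, green, red), "fx", "fy", "cx", "cy" (pixels), "position" and "orientation" of the camera in the world. Camera axes: x right, y up, looking along -z (the intrinsics and any distortion apply to the point x, -y, -z); pixel columns grow to the right and rows downward; lengths in m; the calibration is good to about 2 mm. The wrist camera is an equidistant fisheye: a pixel r from the principal point sees the ray r / f radians off the axis. A picture is of the moment at which its call begins. There is no depth.
- env.close_job(): hands the job in; it is judged then, once.
The state is a dict: "time": time; "joint_pos": joint angles; "dq": joint speeds; "joint_efforts": joint torques, N m; "eef_pos": TCP position; "orientation": TCP orientation; "contact_force": force on the tool from outside, world axes, zero at the start; "torque": the same for the moment, N m; "gripper_width": finger opening in m; "gripper_force": force on a finger pad.
Only numpy, scipy, OpenCV 4.12 (cv2) and the standard library are available. Lean on these libraries where they do the work, as an engineer would, in place of code of your own. Each camera call takes 0.05 s, during which the arm holds its last target. There are 200 camera calls.

### The job

The top tray clings to the nested stack. Take it by the bent-up tab at its corner and peel it off by lifting that corner first while the opposite corner still rests on the stack, without shifting the trays beneath, then hold it level over the middle of the round turntable, about 15 cm above its top. Finish while still holding the tray there in the gripper, and leave the other things on the bench alone.

Things in the scene. Friction and masses are not known exactly. Their poses are not given: they have to be found in the camera images.
- cover_mid (a point): Centre of the top tray, to be peeled off: a plain aluminium pan 170 (x) x 130 (y) mm, 22 mm deep, 90 g, with a rolled rim 9 mm wide and 9 mm high and sides sloping at 45 degrees. The point lies 11 mm above its underside and 11 mm below its rim's top; z points up out of the tray. The tab stands at its (+x, +y) corner. Its rim rests on the rim of the tray below.
- cover_tab (a point): Where to grip the top tray's tab, an upright folded plate across the tray's corner: 9 mm thick along the tray's diagonal (the level line from cover_mid to cover_tab, 108 mm), 34 mm wide across it. The point is in mid-thickness and mid-width, 10 mm below the tab's top edge, 20 mm above the rim's top, 31 mm above cover_mid. Axes as the tray's.
- cover_far (a point): Corner of the top tray opposite the tab, at its rim's underside (13 mm above the tray's underside): the tray turns about it when peeled. Four sprung rubber pads on the stack's sides, nearer to this corner, press on the rim with about 5 N each; their friction (some 3 N each) holds the lowest 5 mm of the rim. Axes as the tray's.
- stack: What lies beneath and must stay: four plain trays without tabs, same outline, fast together, on a plywood board 205 x 165 x 18 mm, with four small rubber side pads reaching to 73 mm; about 0.95 kg, loose on the bench. Origin: centre of the board's underside; the upper rim's top is 67 mm above it. The top tray's underside sits 54 mm above this origin, same centre and yaw.
- stack_far (a point): Point on the top of the stack's upper rim, at the corner on which cover_far rests at the start (67 mm above the stack's underside).
- wheel_top (a point): Centre of the top face of the turntable, a dark steel sculptor's banding wheel, 200 mm in diameter and 50 mm high, fixed on the bench; this point is at 50 mm. z up.
- brush: Bystander: flat brush lying on the bench. Leave alone.
- tin: Bystander: plain wax tin, 80 mm across, 65 mm high; origin under its centre. Leave alone.
- sponge: Bystander: yellow sponge block, 70 x 120 x 40 mm; origin under its centre. Leave alone.
- jar: Bystander: white jar with a black lid, 64 mm across, 100 mm high; origin under its centre. Leave alone.
Things that resemble listed ones, but are neither listed nor needed, are in the scene too. Leave any orange or yellow look-alike of the part that bears cover_mid alone. What is shaped like the part that bears wheel_top but orange or yellow is not meant.

How it is judged:
By the outcome, as a careful person would: the job done as asked, in the order asked, and still so for the second after the job is handed in, while the arm keeps its last pose, push and grip.
It also fails if it takes over 45 s, if anything falls off the work surface, if the arm or the gripper's body presses on something with over 40 N, if the wrist force passes 120 N, or if a joint passes its speed limit or range.

## Working session

There is one attempt and no reset: what is moved stays moved. The work goes in short steps, Python scripts to look and compute and a tool call to move; the robot and the scene stay as the last step left them, time stands still between calls to the robot, and variables do not carry over. Pictures are saved under pics/ and viewed, at most 12 in all, crops included, and the job is handed in when it is done.

Besides the shell and the picture viewer there is one more tool, called after "Request:" as name(argument=value, ...), one argument or row to a line, values as JSON. servo_tool: Moves the arm, as the interface text tells. Its arguments: {"type":"object","properties":{"plan":{"type":"array"},"squeeze":{"type":"number"}},"required":["plan"]}

```bash
mkdir -p pics; ls
cat > h.py <<'E'
import numpy as np, cv2
from bench import env
from scipy.spatial.transform import Rotation as R
def cap(n,f=None):
    c=env.capture(n)
    if f: cv2.imwrite('pics/'+f,np.asarray(c['pixels']))
    return c
def rot(o):
    o=np.array(o); 
    return o if o.shape==(3,3) else R.from_euler('xyz',o).as_matrix()
E
python3 - <<'E'
from h import *
for n in('scene','top'):
    c=cap(n,n+'0.png'); print({k:v for k,v in c.items() if k!='pixels'})
print(env.read_state())
E
```

```text
pics
{'fx': 434.2000744720627, 'fy': 434.2000744720627, 'cx': 317.9854326396039, 'cy': 200.88156704461488, 'position': array([1.53425543, 0.01442138, 0.90629694]), 'orientation': array([ 0.91121034, -0.00943971,  1.55039541])}
{'fx': 469.34204337791573, 'fy': 469.34204337791573, 'cx': 318.56161652911425, 'cy': 202.15810733004565, 'position': array([0.28762759, 0.04742134, 1.70822856]), 'orientation': array([ 0.13115214,  0.00209549, -1.58616544])}
{'time': 0.1, 'joint_pos': array([-1.37519411,  0.41180453, -0.01273864,  1.59693809,  0.00556313,
        1.1342994 , -0.08216488]), 'dq': array([-0.0019119 , -0.00087312,  0.00118049, -0.00227543, -0.0009307 ,
        0.00038337, -0.00031616]), 'joint_efforts': array([ 1.74209858e-03, -6.01829123e+01,  6.83811698e-01, -3.00087976e+01,
        1.39551912e-02,  6.50916249e-03, -3.30931903e-05]), 'eef_pos': array([0.16286647, 0.60295587, 0.2305557 ]), 'orientation': array([-3.14017893e+00,  5.57015633e-05,  2.87785848e+00]), 'contact_force': array([-0.16782977, -0.04039669, -0.28620554]), 'torque': array([0.05857641, 0.0032383 , 0.02455995]), 'gripper_force': 0.0, 'gripper_width': 0.08556523507922838}
```

View pics/scene0.png

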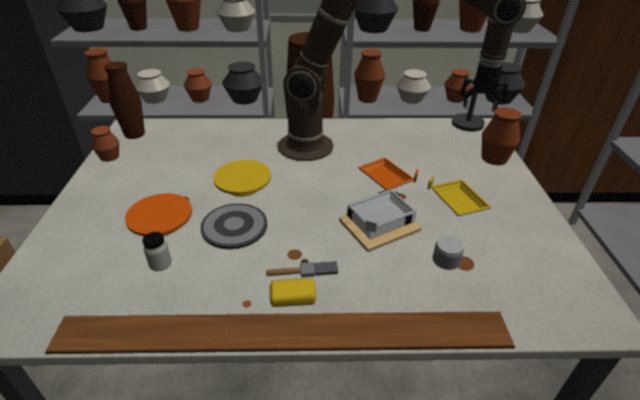

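View pics/top0.png

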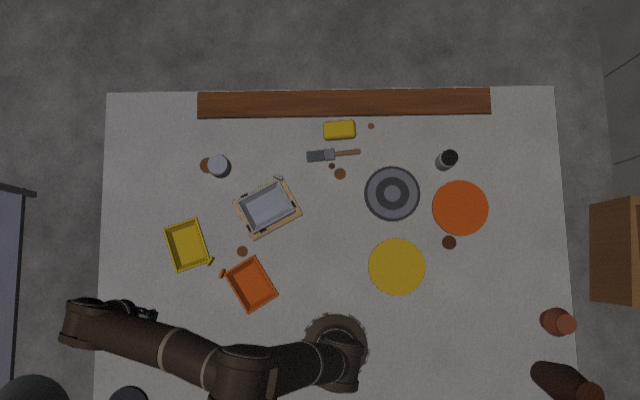

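The stack sits at about (268,207) in the top view, with its tab apparently near (279,180). The grey turntable is at (392,193). Next I'll enlarge the stack in both views.

Run:
```python
from h import *
a=cv2.imread('pics/top0.png')[165:250,220:315]; b=cv2.imread('pics/scene0.png')[180:255,330:430]
a=cv2.resize(a,None,fx=4,fy=4,interpolation=cv2.INTER_CUBIC);b=cv2.resize(b,None,fx=4,fy=4,interpolation=cv2.INTER_CUBIC)
o=np.zeros((340,780,3),np.uint8);o[:340,:380]=a;o[:300,380:780]=b
cv2.imwrite('pics/z0.png',cv2.convertScaleAbs(o,alpha=1.4))
```

```text
(no output)
```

View pics/z0.png

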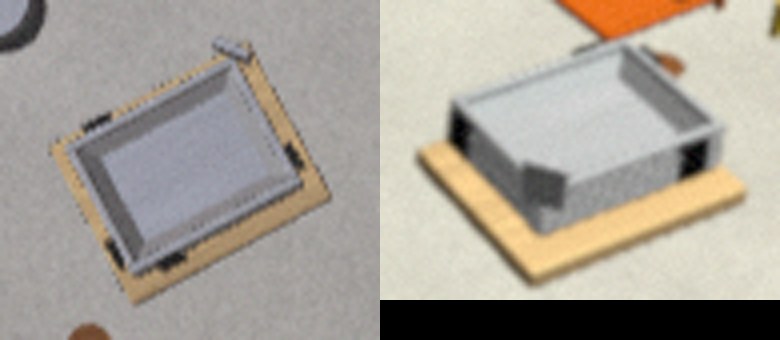

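The tab stands at the corner nearest the scene camera, at crop (232,50), so the tray's x axis points at roughly -62° yaw. Next I'll fit the poses from the corners in both views.

```bash
cat >> h.py <<'E'
def load(n):
    P={'scene':(434.2,317.985,200.88,[1.53425543,.01442138,.90629694],[.91121034,-.00943971,1.55039541]),'top':(469.342,318.5616,202.158,[.28762759,.04742134,1.70822856],[.13115214,.00209549,-1.58616544])}
    return P[n]
def proj(n,X):
    f,cx,cy,p,o=load(n); q=(np.atleast_2d(X)-p)@rot(o)
    return np.c_[cx+f*q[:,0]/-q[:,2], cy-f*q[:,1]/-q[:,2]]
def back(n,uv,z):
    f,cx,cy,p,o=load(n); d=rot(o)@np.array([(uv[0]-cx)/f,-(uv[1]-cy)/f,-1]); p=np.array(p); return p+d*(z-p[2])/d[2]
E
python3 - <<'E'
from h import *
from scipy.optimize import least_squares
t=lambda u,v:((u+.5)/4-.5+220,(v+.5)/4-.5+165)
s=lambda u,v:((u-380+.5)/4-.5+330,(v+.5)/4-.5+180)
a,b,c,d=.085,.065,.1025,.0825
L=[('top',t(72,150),(-a,a*0+b,.076)),('top',t(303,182),(a,-b,.076)),('top',t(132,272),(-a,-b,.076)),
('top',t(52,147),(-c,d,.018)),('top',t(331,198),(c,-d,.018)),('top',t(135,303),(-c,-d,.018)),('top',t(232,48),(.108*.794,.108*.607,.106)),
('scene',s(418,157),(c,-d,.018)),('scene',s(535,280),(c,d,.018)),('scene',s(747,192),(-c,d,.018)),
('scene',s(450,102),(a,-b,.076)),('scene',s(724,128),(-a,b,.076)),('scene',s(625,40),(-a,-b,.076)),('scene',s(546,180),(.108*.794,.108*.607,.098))]
def X(p,m): return np.r_[rot([0,0,p[2]])[:2,:2]@m[:2]+p[:2],m[2]]
def f(p): return np.ravel([proj(n,X(p,m))[0]-uv for n,uv,m in L])
r=least_squares(f,[.5,.2,-1.08],loss='soft_l1'); print(r.x,np.degrees(r.x[2])); print(np.round(f(r.x).reshape(-1,2),1).tolist())
for sel in('top','scene'):
    L0=L; L=[l for l in L0 if l[0]==sel]; print(sel,least_squares(f,r.x).x); L=L0
p=r.x
for nm,m in(('tab',(.0857,.0655,.096)),('far',(-a,-b,.067))): print(nm,X(p,np.array(m)))
im=cv2.cvtColor(cv2.imread('pics/top0.png'),cv2.COLOR_BGR2GRAY); sc=cv2.cvtColor(cv2.imread('pics/scene0.png'),cv2.COLOR_BGR2GRAY)
for n,g,(x0,y0,x1,y1) in(('top',im,(355,155,428,230)),('scene',sc,(190,192,278,258))):
    g=cv2.GaussianBlur(g,(3,3),0); th,m=cv2.threshold(g[y0:y1,x0:x1],0,255,cv2.THRESH_BINARY_INV+cv2.THRESH_OTSU)
    cs=max(cv2.findContours(m,0,2)[0],key=cv2.contourArea); e=cv2.fitEllipse(cv2.convexHull(cs)); u=(e[0][0]+x0,e[0][1]+y0)
    print(n,th,u,e[1],back(n,u,.05))
# wheel fit by top ring
print(proj('top',[[.5,-.1,.05]]))
E
```

```text
[ 0.49780811  0.23590948 -1.07053186] -61.33695732330962
[[-2.9, -1.8], [-0.3, -1.5], [-0.2, -0.1], [-1.5, -0.7], [0.1, -1.9], [-0.6, -0.1], [-1.1, -1.7], [-1.7, -1.6], [-1.2, -0.8], [-0.1, -1.3], [-1.2, -0.9], [0.4, -1.1], [-0.9, -1.2], [-0.3, -1.6]]
top [ 0.49369041  0.23227374 -1.08738595]
scene [ 0.50326745  0.2373383  -1.07102527]
tab [0.59638812 0.1921291  0.096     ]
far [0.40000259 0.27931547 0.067     ]
top 92.0 (391.7527389526367, 193.44811630249023) (55.79364776611328, 56.53813934326172) [ 0.5336732  -0.21430205  0.05      ]
scene 120.0 (233.49256896972656, 226.0138168334961) (46.38093185424805, 68.31312561035156) [ 0.55072259 -0.20982839  0.05      ]
[[360.00421005 203.29431848]]
```

Request:
servo_tool(
  plan=[
    [[-1,-0.54,0],[0,0,0],85],
    [[-1,-0.54,0],[0,0,0],85],
    [[-1,-0.54,0],[0,0,0],85],
    [[-1,-0.54,0],[0,0,0],85],
    [[-1,-0.54,0],[0,0,0],85],
    [[-1,-0.54,0],[0,0,0],85],
    [[-1,-0.54,0],[0,0,0],85],
    [[-1,-0.54,0],[0,0,0],85],
    [[-1,-0.54,0],[0,0,0],85],
    [[-1,-0.54,0],[0,0,0],85],
    [[-1,-0.54,0],[0,0,0],85],
    [[-1,-0.54,0],[0,0,0],85],
  ],
)

```text
time: 1.1
eef_pos: [0.3615, 0.4146, 0.231]
orientation: [-3.141, -0.0, 2.878]
contact_force: [0.1, -0.1, 0.7]
gripper_width: 0.085
gripper_force: 0.0
```

Request:
servo_tool(
  plan=[
    [[-1,-0.54,0],[0,0,0],85],
    [[-1,-0.54,0],[0,0,0],85],
    [[-1,-0.54,0],[0,0,0],85],
    [[-1,-0.54,0],[0,0,0],85],
    [[-1,-0.54,0],[0,0,0],85],
    [[-1,-0.54,0],[0,0,0],85],
    [[-1,-0.54,0],[0,0,0],85],
    [[-1,-0.54,0],[0,0,0],85],
    [[-1,-0.54,0],[0,0,0],85],
    [[-1,-0.54,0],[0,0,0],85],
    [[-1,-0.54,0],[0,0,0],85],
    [[-1,-0.54,0],[0,0,0],85],
  ],
)

```text
time: 2.1
eef_pos: [0.5593, 0.227, 0.2309]
orientation: [-3.141, -0.001, 2.878]
contact_force: [0.5, 0.3, 0.0]
gripper_width: 0.0853
gripper_force: 0.0
```

Request:
servo_tool(
  plan=[
    [[-0.6,-0.5,0],[0,0,0.078],85],
    [[0,0,0],[0,0,0.078],85],
    [[0,0,0],[0,0,0.078],85],
    [[0,0,0],[0,0,0.078],85],
    [[0,0,0],[0,0,0.078],85],
    [[0,0,0],[0,0,0.078],85],
    [[0,0,0],[0,0,0.078],85],
    [[0,0,0],[0,0,0.078],85],
    [[0,0,0],[0,0,0.078],85],
    [[0,0,0],[0,0,0.078],85],
    [[0,0,0],[0,0,0.078],85],
    [[0,0,0],[0,0,0.078],85],
  ],
)

```text
time: 3.1
eef_pos: [0.5675, 0.2152, 0.2309]
orientation: [-3.141, 0.0, 1.402]
contact_force: [0.2, 0.5, -0.1]
gripper_width: 0.0849
gripper_force: 0.0
```

Request:
servo_tool(
  plan=[
    [[0,0,0],[0,0,0.078],85],
    [[0,0,0],[0,0,0.078],85],
    [[0,0,0],[0,0,0],85],
    [[0,0,0],[0,0,0],85],
  ],
)

```text
time: 3.43
eef_pos: [0.5675, 0.2153, 0.2309]
orientation: [-3.141, 0.001, 1.167]
contact_force: [-0.0, -0.7, -0.1]
gripper_width: 0.0853
gripper_force: 0.0
```

Run:
```python
from h import *
c=cap('wrist','w1.png'); print({k:v for k,v in c.items() if k!='pixels'})
s=env.read_state(); print(s['time'],s['eef_pos'],s['orientation'],s['joint_pos'])
```

```text
{'fx': 309.70691628693146, 'fy': 309.70691628693146, 'cx': 318.9352518978413, 'cy': 197.72576056570216, 'position': array([0.59442835, 0.27881618, 0.3739983 ]), 'orientation': array([-0.27374714, -0.00043674, -0.40398258])}
3.4833 [0.56753885 0.21531802 0.23099245] [-3.14131379e+00  5.24124175e-04  1.16703898e+00] [-0.86111397  0.41671742  0.57542349  1.67187058 -0.24618484  1.12671008
 -0.62184493]
```

View pics/w1.png

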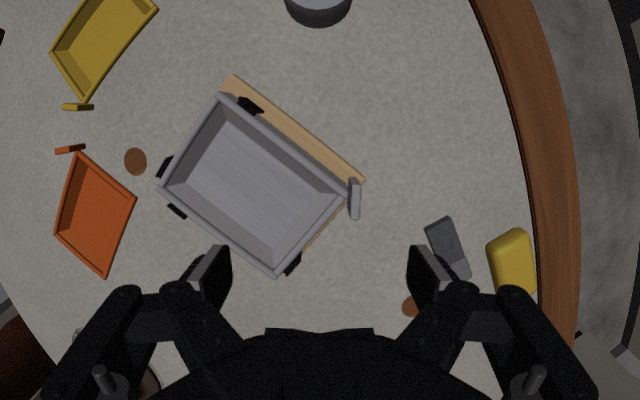

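The fisheye shows the tray with rim corners near (219,94), (157,187) and (276,278), and the tab near (355,198). I'll zoom in to read these more precisely.

Run:
```python
from h import *
a=cv2.imread('pics/w1.png')[80:290,145:375]
a=cv2.resize(a,(690,630)[0:2],interpolation=cv2.INTER_CUBIC)[:600]
a=cv2.convertScaleAbs(a,alpha=1.5)
for k in range(0,690,60): cv2.putText(a,str(145+k//3),(k,10),0,.35,(0,255,255)); cv2.line(a,(k,12),(k,18),(0,255,255))
for k in range(60,600,60): cv2.putText(a,str(80+k//3),(0,k+4),0,.35,(0,255,255)); cv2.line(a,(24,k),(30,k),(0,255,255))
cv2.imwrite('pics/z1.png',a)
```

```text
(no output)
```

View pics/z1.png

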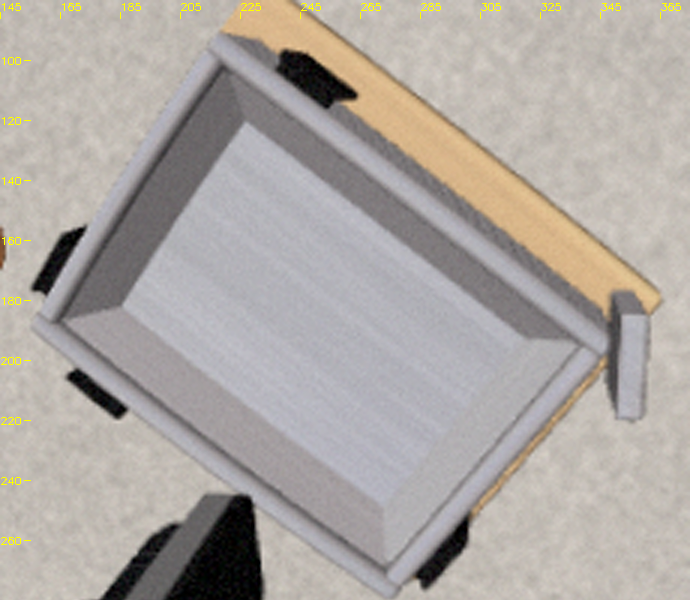

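```bash
cat >> h.py <<'E'
def wray(c,uv):
    d=np.array([uv[0]-c['cx'],uv[1]-c['cy']]);r=np.hypot(*d);th=r/c['fx']
    v=np.r_[np.sin(th)*d/r,np.cos(th)]*[1,-1,-1]
    return rot(c['orientation'])@v
def wback(c,uv,z):
    p=np.array(c['position']);d=wray(c,uv);return p+d*(z-p[2])/d[2]
E
python3 - <<'E'
from h import *
c={'fx':309.70691628693146,'cx':318.9352518978413,'cy':197.72576056570216,'position':[0.59442835,0.27881618,0.3739983],'orientation':[-0.27374714,-0.00043674,-0.40398258]}
w=lambda u,v,z:wback(c,(145+u/3,80+v/3),z)
A,F,C,B=[w(u,v,.076)[:2] for u,v in((217,33),(35,325),(395,597),(607,350))]
T=[w(u,v,.106)[:2] for u,v in((625,315),(647,315),(643,418),(620,418))]
pr=lambda n,v:print(n,np.round(v,4))
for n,a,b in(('FA',F,A),('FC',F,C),('AB',A,B),('CB',C,B),('AC',A,C),('FB',F,B)): pr(n,[np.linalg.norm(b-a),np.degrees(np.arctan2(*(b-a)[::-1]))])
pr('mid',[*(A+C)/2]);pr('mid2',(F+B)/2);pr('tab',np.mean(T,0)); pr('tabw',np.linalg.norm(T[3]-T[0]))
t=(T[2]+T[3]-T[0]-T[1]);pr('tabang',np.degrees(np.arctan2(t[1],t[0])));m=(A+C)/2;d=np.mean(T,0)-m;pr('diag',[np.linalg.norm(d),np.degrees(np.arctan2(d[1],d[0]))])
pr('F',F)
for z in(.018,):pr('boardcorner',w(660,297,z))
E
```

```text
FA [ 0.125 28.431]
FC [  0.167  -61.9768]
AB [  0.1671 -63.1806]
CB [ 0.1215 28.4101]
AC [  0.2093 -98.6403]
FB [  0.2059 -25.813 ]
mid [0.4971 0.2373]
mid2 [0.4956 0.2365]
tab [0.5944 0.1922]
tabw 0.0325
tabang -113.6278
diag [  0.1072 -24.9129]
F [0.4029 0.2813]
boardcorner [0.6145 0.1866 0.018 ]
```

Request:
servo_tool(
  plan=[
    [[-0.25,0.85,0],[0,0,0.016],50],
    [[-0.25,0.88,0],[0,0,0],50],
    [[0,0,1],[0,0,0],50],
    [[0,0,1],[0,0,0],50],
    [[0,0,1],[0,0,0],50],
    [[0,0,1],[0,0,0],50],
    [[0,0,1],[0,0,0],50],
    [[0,0,0.5],[0,0,0],50],
    [[0,0,0],[0,0,0],50],
  ],
)

```text
time: 4.23
eef_pos: [0.5938, 0.1915, 0.1189]
orientation: [-3.139, 0.003, 1.14]
contact_force: [-0.2, 0.3, -0.4]
gripper_width: 0.0497
gripper_force: 0.0
```

Run:
```python
from h import *
c=cap('wrist'); np.save('c.npy',c,allow_pickle=True); a=np.asarray(c['pixels'])[120:400,60:580]
cv2.imwrite('pics/w2.png',cv2.convertScaleAbs(cv2.resize(a,None,fx=1.5,fy=1.5,interpolation=cv2.INTER_CUBIC),alpha=1.5))
s=env.read_state(); print(s['eef_pos'],s['orientation'])
```

```text
[0.59472113 0.19171439 0.1205545 ] [-3.14023253e+00  1.45272555e-03  1.13894281e+00]
```

View pics/w2.png

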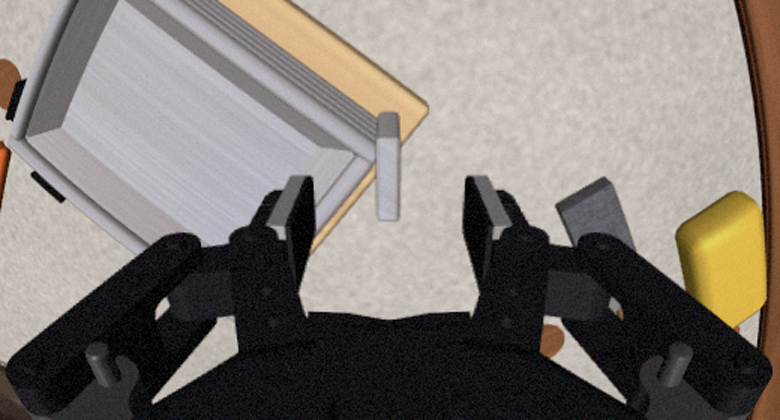

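The tab is centred between the fingers along the closing line: pads at x≈313 and 466, tab at x≈389. Next I'll check its position along the width.

Run:
```python
from h import *
c=np.load('c.npy',allow_pickle=True).item()
T=np.array([wback(c,(60+u/1.5,120+v/1.5),.106) for u,v in((377,138),(400,138),(399,220),(377,220))])
print(T.round(4), T.mean(0))
```

```text
[[0.5972 0.209  0.106 ]
 [0.6046 0.2056 0.106 ]
 [0.5908 0.1758 0.106 ]
 [0.5832 0.1793 0.106 ]] [0.59392608 0.19240035 0.106     ]
```

Request:
servo_tool(
  plan=[
    [[0,0,1],[0,0,0],50],
    [[0,0,1],[0,0,0],50],
    [[0,0,0],[0,0,0],50],
    [[0,0,0],[0,0,0],50],
  ],
)

```text
time: 4.62
eef_pos: [0.5954, 0.1919, 0.0819]
orientation: [-3.141, 0.0, 1.138]
contact_force: [0.1, -0.6, 1.3]
gripper_width: 0.0496
gripper_force: 0.0
```

Request:
servo_tool(
  plan=[
    [[0,0,0],[0,0,0],25],
    [[0,0,0],[0,0,0],18],
    [[0,0,0],[0,0,0],14],
    [[0,0,0],[0,0,0],11],
    [[0,0,0],[0,0,0],4],
    [[0,0,0],[0,0,0],0],
    [[0,0,0],[0,0,0],0],
    [[0,0,0],[0,0,0],0],
    [[0,0,0],[0,0,0],0],
  ],
  squeeze=80,
)

```text
time: 5.37
eef_pos: [0.5943, 0.193, 0.0824]
orientation: [-3.14, -0.001, 1.138]
contact_force: [-6.1, 1.9, 8.7]
gripper_width: 0.0073
gripper_force: 78.7
```

Request:
servo_tool(
  plan=[
    [[0,-0.016,-0.184],[-0.0111,0,0],0],
    [[0,-0.016,-0.184],[-0.0111,0,0],0],
    [[0,-0.016,-0.184],[-0.0111,0,0],0],
    [[0,-0.016,-0.184],[-0.0111,0,0],0],
    [[0,-0.016,-0.184],[-0.0111,0,0],0],
    [[0,-0.016,-0.184],[-0.0111,0,0],0],
    [[0,0,0],[0,0,0],0],
    [[0,0,0],[0,0,0],0],
  ],
)

```text
time: 6.03
eef_pos: [0.5939, 0.1931, 0.1043]
orientation: [3.034, -0.001, 1.138]
contact_force: [3.9, -1.6, 0.9]
gripper_width: 0.0074
gripper_force: 78.8
```

Run:
```python
from h import *
s=env.read_state(); print(s['eef_pos'],s['orientation'],s['contact_force'],s['torque'],s['gripper_width'])
M=rot(s['orientation']); print('pivot',s['eef_pos']+M@[0,-.2105,.015]); print(M.round(3))
a=np.asarray(cap('top')['pixels'])[165:250,220:315]; b=np.asarray(cap('scene')['pixels'])[180:255,330:430]
o=np.zeros((340,780,3),np.uint8);o[:340,:380]=cv2.resize(a,None,fx=4,fy=4,interpolation=2);o[:300,380:780]=cv2.resize(b,None,fx=4,fy=4,interpolation=2)
cv2.imwrite('pics/z2.png',cv2.convertScaleAbs(o,alpha=1.4))
```

```text
[0.59385151 0.19307059 0.10431879] [ 3.03414292e+00 -1.46114017e-03  1.13759161e+00] [ 3.90644327 -1.56412326  0.92904006] [-0.22154305 -0.63516248 -0.04159388] 0.007417283944678116
pivot [0.40538131 0.28029945 0.06683066]
[[ 0.42   0.902  0.098]
 [ 0.908 -0.418 -0.044]
 [ 0.001  0.107 -0.994]]
```

View pics/z2.png

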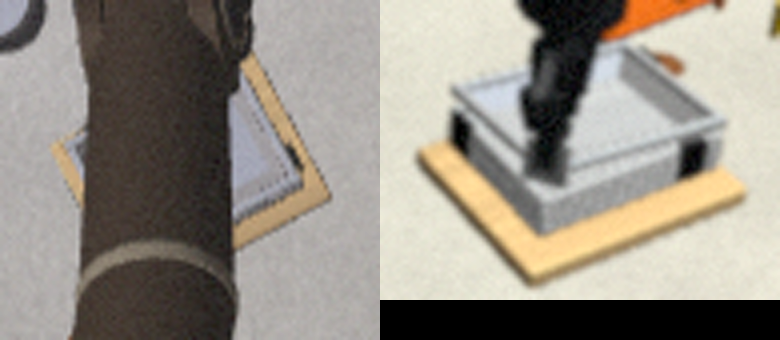

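Request:
servo_tool(
  plan=[
    [[0,-0.012,-0.184],[-0.0111,0,0],0],
    [[0,-0.012,-0.184],[-0.0111,0,0],0],
    [[0,-0.012,-0.184],[-0.0111,0,0],0],
    [[0,-0.012,-0.184],[-0.0111,0,0],0],
    [[0,-0.012,-0.184],[-0.0111,0,0],0],
    [[0,-0.012,-0.184],[-0.0111,0,0],0],
    [[0,-0.012,-0.184],[-0.0111,0,0],0],
    [[0,-0.012,-0.184],[-0.0111,0,0],0],
    [[0,0,0],[0,0,0],0],
  ],
)

```text
time: 6.88
eef_pos: [0.5872, 0.1963, 0.1331]
orientation: [2.894, -0.001, 1.138]
contact_force: [5.7, -3.4, 1.8]
gripper_width: 0.0073
gripper_force: 78.9
```

Request:
servo_tool(
  plan=[
    [[0,-0.014,-0.184],[-0.0111,0,0],0],
    [[0,-0.014,-0.184],[-0.0111,0,0],0],
    [[0,-0.014,-0.184],[-0.0111,0,0],0],
    [[0,-0.014,-0.184],[-0.0111,0,0],0],
    [[0,-0.014,-0.184],[-0.0111,0,0],0],
    [[0,-0.014,-0.184],[-0.0111,0,0],0],
    [[0,-0.014,-0.184],[-0.0111,0,0],0],
    [[0,-0.014,-0.184],[-0.0111,0,0],0],
    [[0,0,0],[0,0,0],0],
  ],
)

```text
time: 7.63
eef_pos: [0.5767, 0.2008, 0.16]
orientation: [2.756, -0.0, 1.138]
contact_force: [4.6, -2.1, 3.2]
gripper_width: 0.0075
gripper_force: 79.0
```

Run:
```python
from h import *
s=env.read_state(); print(s['eef_pos'],s['orientation'],s['contact_force'],s['torque'],s['joint_pos'])
M=rot(s['orientation']); print('pivot',s['eef_pos']+M@[0,-.2105,.015]); print(M.round(3))
b=np.asarray(cap('scene')['pixels'])[140:260,320:450]
w=np.asarray(cap('wrist')['pixels'])[:400,100:500]
o=np.zeros((480,790,3),np.uint8);o[:400,:400]=w;o[:360,400:790]=cv2.resize(b,None,fx=3,fy=3,interpolation=2)
cv2.imwrite('pics/z3.png',cv2.convertScaleAbs(o,alpha=1.4))
```

```text
[0.57667161 0.20077373 0.16003824] [ 2.75607008e+00 -3.88253358e-04  1.13827333e+00] [ 4.5695734  -2.08804254  3.19101022] [-0.40866323 -0.62594869  0.07282673] [-1.2375223   0.45047405  0.83151424  1.98588217 -0.03785153  0.6020457
 -0.90206422]
pivot [0.40472015 0.28019977 0.06698207]
[[ 0.419  0.841  0.342]
 [ 0.908 -0.389 -0.157]
 [ 0.     0.376 -0.927]]
```

View pics/z3.png

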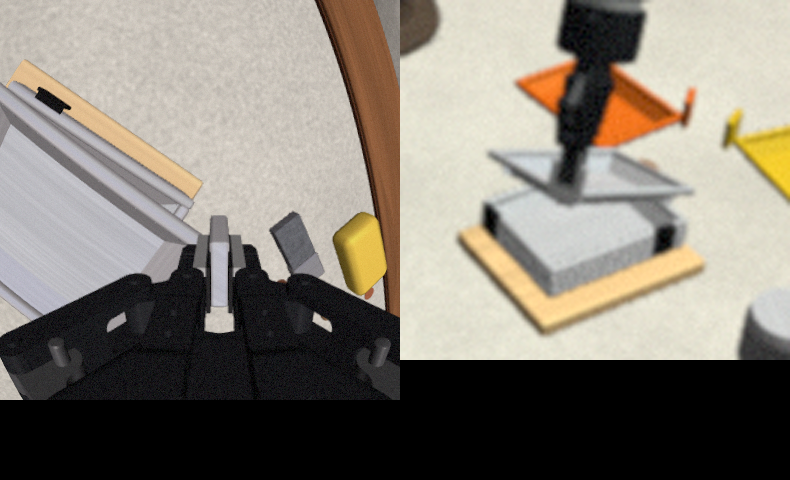

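The board corner hasn't moved and the tray is at 22°. Next I'll lift it straight up, with a slight outward drift.

Request:
servo_tool(
  plan=[
    [[0,0.12,-0.22],[0,0,0],0],
    [[0,0.12,-0.22],[0,0,0],0],
    [[0,0.12,-0.22],[0,0,0],0],
    [[0,0.11,-0.28],[0,0,0],0],
    [[0,0.19,-0.46],[0,0,0],0],
    [[0,0.19,-0.46],[0,0,0],0],
    [[0,0.3,-0.74],[0,0,0],0],
    [[0,0.37,-0.93],[0,0,0],0],
    [[0,0.37,-0.93],[0,0,0],0],
  ],
)

```text
time: 8.48
eef_pos: [0.5779, 0.1996, 0.2576]
orientation: [2.758, 0.0, 1.137]
contact_force: [0.1, 0.7, -0.6]
gripper_width: 0.0073
gripper_force: 78.6
```

Run:
```python
from h import *
s=env.read_state(); print(s['eef_pos'],s['orientation'],s['contact_force'],s['torque'],s['gripper_width'])
b=np.asarray(cap('scene','s4.png')['pixels'])
```

```text
[0.57790968 0.19958001 0.2576121 ] [2.75824636e+00 1.72318451e-04 1.13694592e+00] [ 0.06930567  0.69768859 -0.56091885] [ 0.17637251  0.37875682 -0.03007564] 0.0072675320626593015
```

View pics/s4.png

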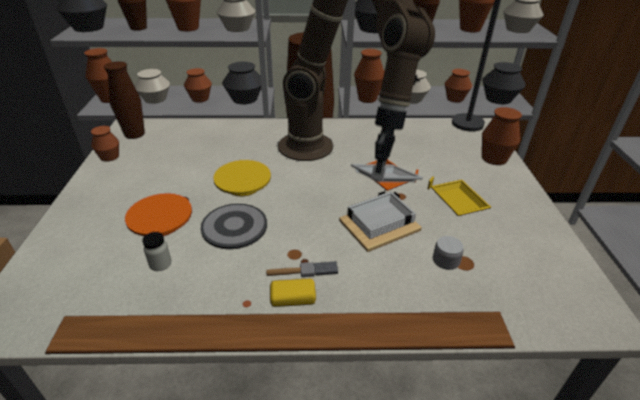

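The tray is clear, and the stack hasn't shifted. I'll level it, then carry it over.

Request:
servo_tool(
  plan=[
    [[0,0,0],[0.061,0,0],0],
    [[0,0,0],[0.061,0,0],0],
    [[0,0,0],[0.061,0,0],0],
    [[0,0,0],[0.061,0,0],0],
    [[-0.4,0.25,0],[0,0,0],0],
    [[-0.8,0.5,0],[0,0,0],0],
    [[-0.98,0.6,0],[0,0,0],0],
    [[-0.98,0.6,0],[0,0,0],0],
    [[-0.98,0.6,0],[0,0,0],0],
    [[-0.98,0.6,0],[0,0,0],0],
    [[-0.98,0.6,0],[0,0,0],0],
    [[-0.98,0.6,0],[0,0,0],0],
  ],
)

```text
time: 9.53
eef_pos: [0.5972, 0.0334, 0.2567]
orientation: [3.139, 0.001, 1.138]
contact_force: [-0.1, 0.2, 0.1]
gripper_width: 0.0077
gripper_force: 78.8
```

Request:
servo_tool(
  plan=[
    [[-0.98,0.6,0],[0,0,0],0],
    [[-0.98,0.6,0],[0,0,0],0],
    [[-0.98,0.6,0],[0,0,0],0],
    [[-0.98,0.6,0],[0,0,0],0],
    [[-0.98,0.6,0],[0,0,0],0],
    [[-0.98,0.6,0],[0,0,0],0],
    [[-0.98,0.6,0],[0,0,0],0],
    [[-0.9,0.55,0],[0,0,0],0],
    [[-0.6,0.37,0],[0,0,0],0],
    [[-0.3,0.2,0],[0,0,0],0],
    [[0,0,0],[0,0,0],0],
    [[0,0,0],[0,0,0],0],
  ],
)

```text
time: 10.53
eef_pos: [0.6212, -0.1664, 0.2564]
orientation: [3.141, 0.0, 1.137]
contact_force: [-0.3, 0.2, -1.1]
gripper_width: 0.0073
gripper_force: 78.7
```

Run:
```python
from h import *
s=env.read_state(); print(s['eef_pos'],s['orientation'],s['contact_force'],s['torque'],s['gripper_width'])
M=rot(s['orientation']); d=np.array([.633,-.257,.219])-s['eef_pos']; print('todo tool/20mm',(M.T@d/.02).round(2))
w=np.asarray(cap('wrist')['pixels'])[:400,60:460]; b=np.asarray(cap('scene')['pixels'])[130:280,130:330]
o=np.zeros((400,800,3),np.uint8);o[:,:400]=w;o[:300,400:800]=cv2.resize(b,None,fx=2,fy=2,interpolation=2)
cv2.imwrite('pics/z5.png',cv2.convertScaleAbs(o,alpha=1.4))
```

```text
[ 0.62124162 -0.16642969  0.25636196] [3.14095454e+00 1.50368073e-04 1.13749122e+00] [-0.34229474  0.17309741 -1.07759582] [-0.01657797 -0.03816465  0.00147106] 0.007296035623180991
todo tool/20mm [-3.86  2.43  1.87]
```

View pics/z5.png

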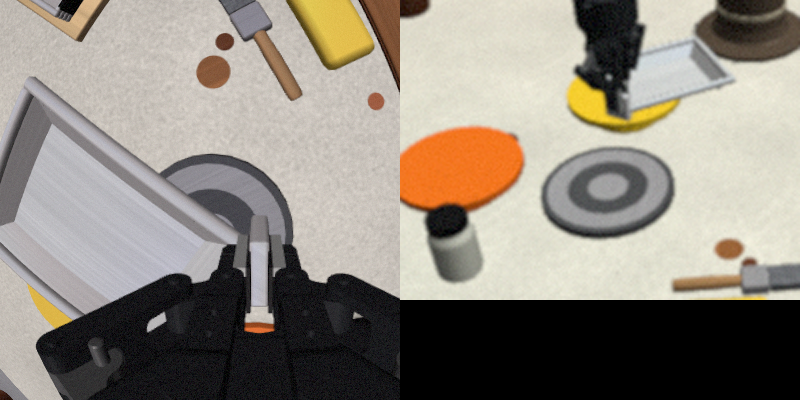

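Run:
```python
from h import *
from scipy.optimize import least_squares
for u in((233,223.7),(233.7,224.5)): print('scene',back('scene',u,.05))
c=cap('wrist'); print(c['position'])
P=np.array([wback(c,(60+u,v),.05)[:2] for u,v in((163,174),(180,163),(212,154),(245,162),(270,183),(286,208),(292,232))])
r=least_squares(lambda q:np.hypot(*(P-q).T)-.1,[.535,-.21]);print('wrist',r.x,r.fun.round(4))
g=np.array([wback(c,(60+u,v),.076+.192-.0164)[:2] for u,v in((33,78),(0,228))]);print('tray A,F',g)
s=env.read_state();print('mid est',s['eef_pos']-[.0973,-.044,.0174], 'A,F dist',np.linalg.norm(g[0]-g[1]))
```

```text
scene [ 0.54013452 -0.21270896  0.05      ]
scene [ 0.54382569 -0.21012462  0.05      ]
[ 0.65006093 -0.10275226  0.39938625]
wrist [ 0.53508597 -0.21324754] [-0.0027 -0.0014  0.0028  0.0024 -0.0011 -0.0016 -0.0009]
tray A,F [[ 0.54569004 -0.02225349]
 [ 0.46327506 -0.08583961]]
mid est [ 0.52428548 -0.12134159  0.23881873] A,F dist 0.10409334845663538
```

Request:
servo_tool(
  plan=[
    [[-0.5,0.32,0.25],[0,0,0],0],
    [[-0.8,0.5,0.4],[0,0,0],0],
    [[-0.9,0.56,0.4],[0,0,0],0],
    [[-0.8,0.5,0.4],[0,0,0],0],
    [[-0.6,0.38,0.3],[0,0,0],0],
    [[-0.26,0.17,0.12],[0,0,0],0],
    [[0,0,0],[0,0,0],0],
    [[0,0,0],[0,0,0],0],
    [[0,0,0],[0,0,0],0],
    [[0,0,0],[0,0,0],0],
  ],
)

```text
time: 11.52
eef_pos: [0.6336, -0.2562, 0.2193]
orientation: [3.141, -0.001, 1.139]
contact_force: [-0.7, -0.1, -0.4]
gripper_width: 0.0073
gripper_force: 78.7
```

Run:
```python
from h import *
s=env.read_state(); print(s['eef_pos'],s['orientation'],s['dq'].round(3),s['contact_force'],s['gripper_width'])
c=cap('wrist'); np.save('c.npy',c,allow_pickle=True); m=s['eef_pos']-[.0973,-.044,.0174]; print('mid',m)
# predicted outer rim corners in wrist image if level
im=np.asarray(c['pixels']).copy(); y=np.radians(-62)
for a,b in((-1,1),(-1,-1),(1,-1),(1,1)):
    X=m+rot([0,0,y])@[a*.085,b*.065,.011]; q=rot(c['orientation']).T@(X-c['position'])*[1,-1,-1]
    th=np.arccos(q[2]/np.linalg.norm(q)); p=np.array([c['cx'],c['cy']])+c['fx']*th*q[:2]/np.hypot(*q[:2]); print(p.round(1))
    cv2.drawMarker(im,tuple(int(round(k)) for k in p),(0,0,255),0,12,1)
w=im[:400,0:360]; b=np.asarray(cap('scene')['pixels'])[140:290,130:330]
o=np.zeros((400,760,3),np.uint8);o[:,:360]=w;o[:300,360:760]=cv2.resize(b,None,fx=2,fy=2,interpolation=2)
cv2.imwrite('pics/z6.png',cv2.convertScaleAbs(o,alpha=1.4))
```

```text
[ 0.63363302 -0.25622183  0.21928321] [ 3.14080483e+00 -7.75793891e-04  1.13905936e+00] [-0.003 -0.001  0.002  0.001  0.    -0.001  0.004] [-0.72619716 -0.08748909 -0.35788507] 0.0072778728207845925
mid [ 0.53633302 -0.21222183  0.20188321]
[87.4 73. ]
[ 34.9 233.7]
[210.7 372. ]
[319.6 247.7]
```

View pics/z6.png

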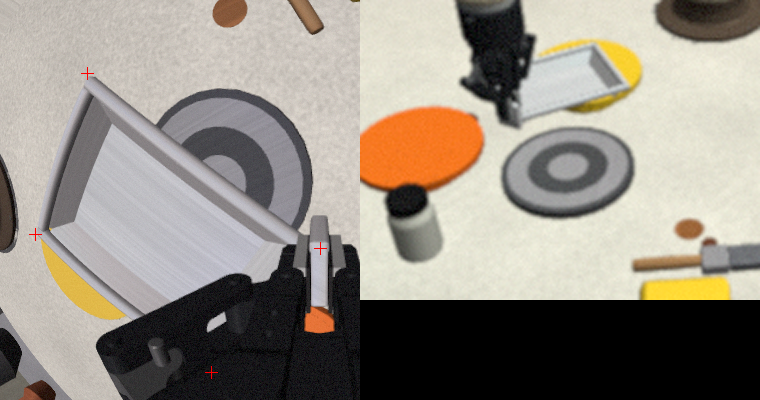

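The predicted and observed rim corners agree within about 6 px: (90,78) against (87,73), and (41,232) against (35,234). The tray is therefore level and centred over the wheel, with its centre 15 cm above the wheel's top, so I'll hand in.

```bash
python3 -c "
from bench import env
print(env.close_job())"
```

```text
the job is handed in; nothing more can be done
None
```

I peeled the top tray off tab corner first, and it is now held level in the gripper over the middle of the turntable, its centre about 15 cm above the wheel's top; the stack showed no shift in the pictures and I touched nothing else, and the job is handed in.

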